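# Knock a taper arbor home in the tool-setting socket

### The arm

A 6-joint arm with a two-finger parallel gripper is mounted at the origin on the work surface. World frame = base frame: x ahead of the robot, y to its left, z up, the work surface at z = 0. Lengths are in m, angles in rad, forces in N, time in s.
With the tool pointing down it reaches from about 0.35 to 0.95 m from the base axis. Payload 17.4 kg.
Tool frame: the origin (TCP) lies between the finger pads; the fingertips stand arm.tip_reach ahead of it and the grasp point (between the pads) lies 11 mm behind it (arm.tip_reach is the distance from the TCP to the fingertips, in m); z points along the fingers, y is the direction in which the jaws open and shut (so a half turn about z gives the same grasp; the last joint's range is limited). The gripper opens to 93 mm and grips with 3 to 60 N. Pads are 15 mm wide; open, the fingers measure 128 mm over their backs; the gripper's body (75 mm by 188 mm) begins 65 mm behind the grasp point.
Start: joints at [-1.19, 0.116, 1.442, -0, 1.584, -0.038], TCP at [0.274, -0.617, 0.202] pointing down, gripper open.
Joint ranges: [-2.83, 2.83], [-0.83, 2.19], [0.07, 2.5], [-1.14, 4.28], [0.01, 3], [-2.97, 2.97]. Speed limits (rad/s): [1.89, 1.89, 2.22, 3.14, 3.14, 3.14].

### API

Orientations are given as a unit quaternion [w, x, y, z].
In Python, from plant import arm gives the robot as it stands.
- The arm moves only by the shell command python3 -m inch 'ROWS' [FORCE]. ROWS is JSON, a list of rows, each a list of 7 numbers: the closure, from -1 (fully open) to 1 (shut), so that 0 is half open, then the shift along the tool's x, y, z in units of 25 mm (1.0 is 25 mm), then the turn, a rotation vector about the tool's x, y, z in units of 5 degrees (1.0 is 5 degrees). In form: [[jaw, x, y, z, ax, ay, az], ...]. A call has 1 to 10 rows; each row is the pose to reach, as a shift and turn from the pose commanded when the call began, along the tool's axes at that moment; what a row does not reach only later rows make up. A row lasts 1/8 s, in which the tool goes at most 62.5 mm and 10.7 degrees, less where a joint would pass 70% of its speed; a pose out of reach is approached as far as the arm can. A call with a gripper value outside its range is refused whole. The fingers move at their own pace and stop on an object; FORCE is the grip in N (left out, the last holds). Time passes only in rows, so rows that repeat a pose let the fingers close. It gives the time, the measured TCP pose, the force and the opening at its end, in the units of the state.
- arm.observe(): the state, without advancing time (a new reading comes with each control period).
- arm.snapshot(name): name is "side" or "top" or "wrist"; returns the picture (384x512x3 uint8, red, green, blue); there is no depth.
- arm.camera_params(name): a dict with "intrinsics" (3x3 intrinsics, pixels), "R" (3x3) and "t" (3): a world point X has camera coordinates R X + t. Camera axes: x right, y down, z forward; pixel columns grow to the right and rows downward; lengths in m; the calibration is good to about 2 mm. A picture is of the moment at which its call begins: read the wrist's pose just before it. camera_params takes no time and is no camera call; for the wrist camera it gives the pose at the moment of the call.
- arm.sign_off(): hands the job in, once; it reports no verdict.
Trained networks look in the newest picture that a camera, given by its name, has taken for a name from the list of things; names that differ only in an ending like _2 or _b are one class to them, and where a whole thing is asked for, a point or a joint stands for the part that bears it (a point fixed in the world has none). Each returns a list of dicts, best first, with "p" (0 to 1); they miss things now and then, are a little off and sometimes report something else, mostly with a low value. They report only what shows in the picture. A call takes as long as a camera call. They do not tell look-alikes from the thing itself.
- arm.search_frame(label, camera): "bbox" ([left, top, width, height] in pixels, round what is visible of it).
- arm.masks_of(label, camera): "region" (384x512 bool, what is visible of it) and "bbox" ([left, top, width, height] in pixels, round what is visible of it).
- arm.spot_point(label, camera): "point" ([column, row] in pixels: a listed point, or the origin of a listed thing).
The state is a dict: "t": time; "q": joint angles; "qvel": joint speeds; "joint_torque": joint torques, N m; "eef_pos": TCP position; "orientation": TCP orientation; "force": force on the tool from outside, world axes, zero at the start; "ft_torque": the same for the moment, N m; "opening": finger opening in m.
Only numpy, scipy, OpenCV 4.12 (cv2) and the standard library are available. Lean on these libraries where they do the work, as an engineer would, in place of code of your own. Each camera call takes 0.05 s, during which the arm holds its last target.

### The job

Take the red-collared taper arbor out of the wooden rack, stand it shank-down in the bore of the blue tool-setting socket and let go of it. Then pick up the white-faced knocker and tap the arbor's head straight down with it, firmly but without hammering (about 25 N, never 35 N), until the taper has jammed and is locked. Finally stand the knocker upright on the bench again, leaving the other things on the bench where they are.

Things in the scene. Friction and masses are not known exactly. Their poses are not given: they have to be found in the camera images.
- arbor_grip (a point): Middle of the head of the red-collared steel arbor, on its axis; z along it, up. The head is a plain cylinder, diameter 30 mm, 40 mm tall, flat top: this point lies 20 mm below the top, 28 mm above the collar's lower face, 88 mm above the shank's tip. At the start the shank hangs in a rack hole, collar resting on the rack; draw it up 65 mm or more to clear the rack.
- arbor_tip (a point): Centre of the lower end of that arbor's shank (88 mm below arbor_grip when upright).
- socket_mouth (a point): Centre of the bore's mouth in the top face of the tool-setting socket, 90 mm above the bench. z up. The socket is fixed: a blue block 76 x 76 mm with a bright steel top on a dark flange 110 x 110 mm. The mouth is round, diameter 29 mm with a 3 mm chamfer; the bore is 78 mm deep and holds a split taper sleeve that cannot be seen from outside.
- jaw0 (a joint): Outward travel (m) of one of the sleeve's four sprung jaws: 0 empty, above 0.00008 locked. Too small to read beside the noise: judge by force. Once the taper meets the sleeve the push rises by some 8 to 12 N per mm; about 25 N on the head, in two or three slow taps, locks it (12 N does not), and it stays stuck by friction. Move at 10 to 20 mm/s so as not to overshoot.
- jaw1 (a joint): The same for the second jaw. A soft wiper in the mouth first holds the loose arbor upright with its collar 18 to 24 mm above the mouth. From there it slides against 1 to 9 N until it meets the sleeve, whose depth differs by up to 14 mm between starts and cannot be measured: at once or only after 14 mm. So no set depth or gap of the collar tells that it is locked.
- jaw2 (a joint): The same for the third jaw.
- jaw3 (a joint): The same for the fourth jaw.
- knocker_grip (a point): Middle of the knocker's handle, on its axis, 70 mm above its flat striking face. z up. The knocker stands on that face: white plastic head below, diameter 46 mm, 34 mm tall; orange round handle above, diameter 30 mm, 71 mm tall (105 mm in all); 0.2 to 0.4 kg. Grip the handle firmly (40 N or more) so that it does not slip when pushed down.
- knocker: The same knocker; origin at the centre of its striking face (its underside), z up.
- arbor: The same arbor, 108 mm long, 0.3 to 0.42 kg, round about z (up); origin at the shank's tip. From the bottom: tapered shank 60 mm long, radius 5 mm at the tip, 8 mm just above its 3 mm chamfer, 13.2 mm at its top; red collar, diameter 40 mm, 8 mm thick; then the head.
- rack: Fixed light wooden block 90 x 200 x 70 mm (x, y, z) with two holes of diameter 31 mm through it, 50 mm either way from its middle along its y axis. Origin at the centre of its underside. Arbor and spare hang in the two holes, either way round.
- spare_grip (a point): Bystander: middle of the head of a spare arbor with a blue collar and a thinner, shorter head (24 mm diameter, 30 mm tall, this point 23 mm above the rack), in the other hole of the rack.
- tape_yellow: Bystander: roll of yellow tape lying flat, diameter 100 mm, 45 mm tall; origin under its centre.
- tape_red: Bystander: roll of red tape lying flat, diameter 90 mm, 50 mm tall; origin under its centre.
- scissors: Bystander: scissors lying flat, 140 mm long, 10 mm high, blades along its x axis; origin near the pivot.
- screwdriver: Bystander: red-handled screwdriver, about 200 mm long, lying along its x axis.
- jar: Bystander: grey jar with a black lid, diameter 64 mm, 75 mm tall; origin under its centre.
There are look-alikes about, which are no part of the job. What is shaped like the arbor but pink is not meant. Several things look just like the knocker: the one meant starts nearest to the robot's base.

How it is judged:
By the outcome, as a careful person would: the job done as asked, in the order asked, and still so for the second after the job is handed in, with the robot touching nothing.
It also fails if it takes over 72 s, if anything falls off the work surface, if the arm or the gripper's body presses on something with over 40 N, if the wrist force passes 120 N, or if a joint passes its speed limit or range.

## Working session

There is one attempt and no reset: what is moved stays moved. The work goes in short steps, Python scripts to look and compute and a shell command to move; the robot and the scene stay as the last step left them, time stands still between calls to the robot, and variables do not carry over. Pictures are saved under pics/ and viewed, and the job is handed in when it is done.

```bash
ls; mkdir -p pics; python3 - <<'E'
from plant import arm
import cv2
s=arm.observe(); print(s['t'],s['eef_pos'],s['orientation'],s['force'],s['opening'],arm.tip_reach)
for c in('side','top','wrist'):
    im=arm.snapshot(c); cv2.imwrite(f'pics/a_{c}.png',im[:,:,::-1])
    for l in('arbor_grip','socket_mouth','knocker_grip','rack','spare_grip'):
        try: print(c,l,[(round(d['p'],2),[round(float(x)) for x in d['point']]) for d in arm.spot_point(l,c)])
        except Exception as e: print(c,l,e)
    p=arm.camera_params(c); print(c,(-p['R'].T@p['t']).round(3),p['R'][2].round(2),p['intrinsics'][0,0])
print(arm.observe()['t'])
E
```

```text
pics
0.0 [ 0.27440236 -0.61645729  0.20150694] [-5.78652331e-04  9.78154330e-01  2.07879204e-01 -9.45647635e-05] [ 0.64533116 -1.04610012 -0.25354197] 0.09262445623687504 0.008
side arbor_grip [(0.78, [277, 281]), (0.58, [329, 294])]
side socket_mouth [(0.67, [252, 172])]
side knocker_grip [(0.83, [300, 141]), (0.79, [290, 122])]
side rack [(0.79, [276, 318])]
side spare_grip [(0.28, [296, 157])]
side [0.415 0.688 0.888] [ 0.15 -0.64 -0.75] 368.96443520637314
top arbor_grip [(0.81, [140, 229]), (0.79, [130, 281]), (0.53, [304, 123])]
top socket_mouth [(0.94, [272, 168])]
top knocker_grip [(0.85, [386, 206]), (0.71, [380, 141]), (0.67, [343, 218]), (0.58, [350, 218])]
top rack [(0.66, [126, 234]), (0.62, [351, 214])]
top spare_grip [(0.63, [98, 238]), (0.19, [351, 216])]
top [0.431 0.017 1.22 ] [ 0.12  0.   -0.99] 461.94447785886047
wrist arbor_grip []
wrist socket_mouth []
wrist knocker_grip []
wrist rack []
wrist spare_grip []
wrist [ 0.339 -0.587  0.385] [-0.23 -0.1  -0.97] 285.37375982893394
0.9
```

View pics/a_side.png

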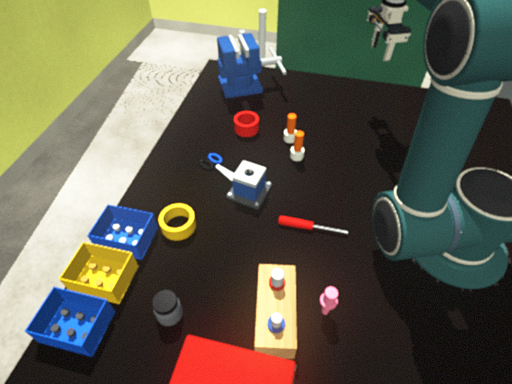

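View pics/a_top.png

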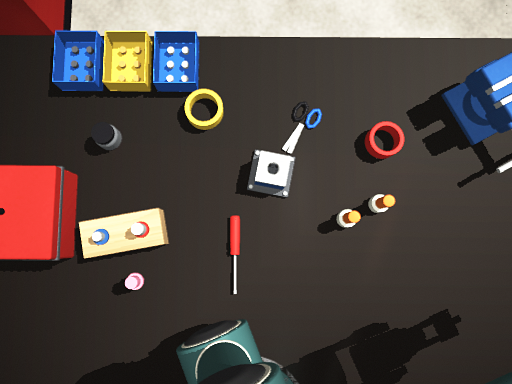

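View pics/a_wrist.png

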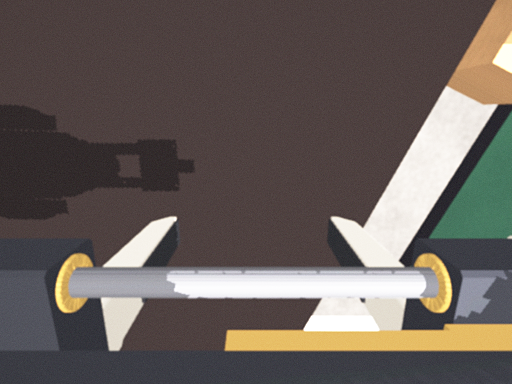

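The red-collared arbor is in the rack at side (277,275) / top (140,229), next to the blue-collared spare. The pink one at top (134,281) is the look-alike. There are two knockers, at top (348,217) and (382,202), and the socket is at top (272,168). Next I'll triangulate.

```bash
cat > h.py <<'E'
import numpy as np, cv2
from plant import arm
from scipy.spatial.transform import Rotation as Rn
def ray(P,uv):
    d=P['R'].T@np.linalg.solve(P['intrinsics'],[uv[0],uv[1],1.]); return -P['R'].T@P['t'],d/np.linalg.norm(d)
def tri(obs):
    A=np.zeros((3,3));b=np.zeros(3);rs=[ray(P,u) for P,u in obs]
    for c,d in rs:
        M=np.eye(3)-np.outer(d,d);A+=M;b+=M@c
    X=np.linalg.solve(A,b)
    return X,[float(np.linalg.norm((np.eye(3)-np.outer(d,d))@(X-c))) for c,d in rs]
def atz(P,uv,z):
    c,d=ray(P,uv); return c+d*(z-c[2])/d[2]
def proj(P,X):
    p=P['intrinsics']@(P['R']@np.asarray(X)+P['t']); return p[:2]/p[2]
E
python3 - <<'E'
from h import *
S=arm.camera_params('side');T=arm.camera_params('top')
for n,a,b in(('arbor',(277,281),(140,229)),('mouth',(252,172),(272,168)),('kA',(300,141),(350,218)),('kB',(290,122),(386,206)),):
    X,r=tri([(S,a),(T,b)]);print(n,X.round(4),np.round(r,4))
im={c:cv2.imread(f'pics/a_{c}.png') for c in('side','top')}
a=cv2.resize(im['top'][170:250,310:410],None,fx=4,fy=4,interpolation=2)
b=cv2.resize(im['top'][195:265,70:180],None,fx=3.6,fy=3.6,interpolation=2)
c=cv2.resize(im['side'][100:210,220:320],None,fx=3.6,fy=3.6)
h=max(x.shape[0] for x in(a,b))
o=np.zeros((600,800,3),np.uint8);o[:320,:400]=a;o[:252,402:798]=b[:252,:396];o[200+52:252+348,402:762]=c[:348];cv2.imwrite('pics/b.png',o)
for n,z in(('far-left bench',0),):
    for uv in((348,219),(378,205),(345,220)):print(uv,atz(T,uv,0.03).round(3))
E
```

```text
arbor [0.4615 0.2733 0.0843] [0. 0.]
mouth [ 0.6078 -0.0499  0.0972] [0.0047 0.0047]
kA [ 0.4898 -0.2434  0.0775] [0.002 0.002]
kB [ 0.5296 -0.3326  0.0783] [0.0076 0.0076]
(348, 219) [ 0.492 -0.249  0.03 ]
(378, 205) [ 0.528 -0.327  0.03 ]
(345, 220) [ 0.489 -0.241  0.03 ]
```

View pics/b.png

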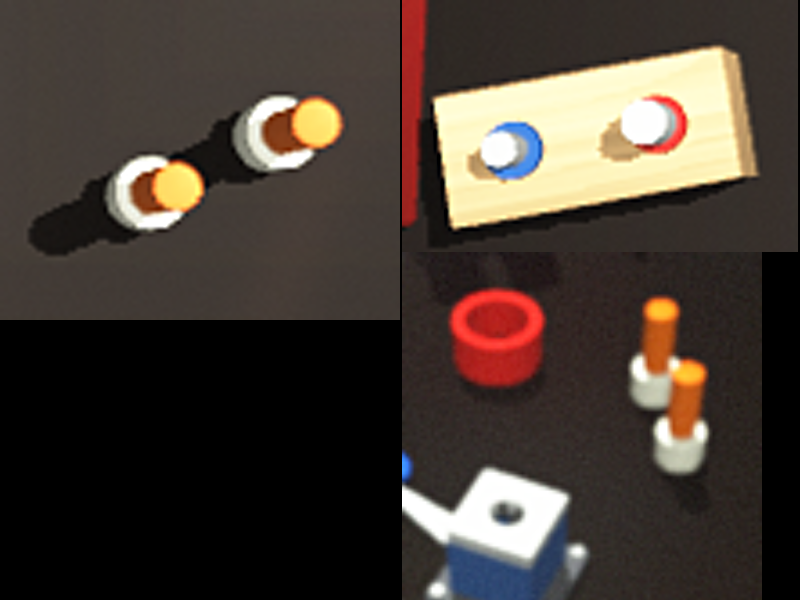

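The meant knocker is A at top (348,217), about (0.49,-0.245), 0.55 m from the base. B at top (382,202) is 0.62 m away. The enlarged crop confirms the arbor with the red collar (crop 655,122). Now I'll move towards the arbor.

```bash
python3 -m inch '[[-1,15,-11.6,-4,0,0,0],[-1,15,-11.6,-4,0,0,0],[-1,15,-11.6,-4,0,0,0],[-1,15,-11.6,-4,0,0,0],[-1,15,-11.6,-4,0,0,0],[-1,15,-11.6,-4,0,0,0],[-1,18.9,-29.5,-2.6,0,0,0],[-1,18.9,-29.5,-2.6,0,0,0],[-1,18.9,-29.5,-2.6,0,0,0],[-1,18.9,-29.5,-2.6,0,0,0]]'
```

```text
t: 2.15
eef_pos: [0.4284, -0.0426, 0.2741]
orientation: [0.0, 0.978, 0.208, 0.0]
force: [0.5, -0.0, 0.4]
opening: 0.0927
```

```bash
python3 -m inch '[[-1,3.9,-11,0,0,0,0],[-1,3.9,-11,0,0,0,0],[-1,3.9,-11,0,0,0,0],[-1,3.9,-11,0,0,0,0],[-1,3.9,-11,0,0,0,0],[-1,3.9,-11,0,0,0,0],[-1,3.9,-11,0,0,0,0]]'
python3 - <<'E'
from h import *
s=arm.observe();P=arm.camera_params('wrist');im=arm.snapshot('wrist');cv2.imwrite('pics/c.png',im[:,:,::-1])
import pickle
for l in('arbor_grip','spare_grip'):
    print(l,[(round(d['p'],2),np.round(d['point'],1)) for d in arm.spot_point(l,'wrist')])
pickle.dump(P,open('P1.pkl','wb'));print(s['t'],s['eef_pos'],arm.observe()['eef_pos'])
E
```

```text
t: 3.02
eef_pos: [0.4063, 0.2462, 0.274]
orientation: [0.0, 0.978, 0.208, 0.0]
force: [-0.7, -0.2, 0.2]
opening: 0.0934
arbor_grip [(0.84, array([210.1, 203.6])), (0.76, array([251.3, 125.4]))]
spare_grip [(0.83, array([172., 100.]))]
3.025 [0.40626715 0.24620774 0.27398086] [0.40653824 0.24560207 0.27417083]
```

View pics/c.png

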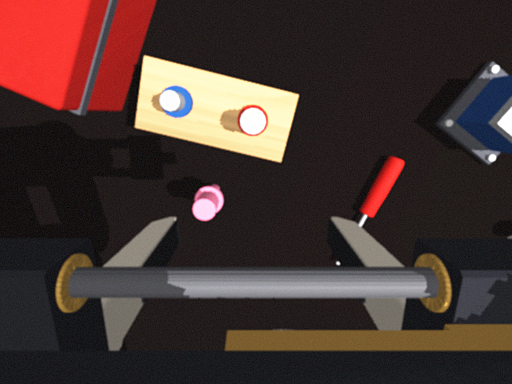

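The wrist picture shows the red-collared arbor at (252,122), the spare at (172,100) and the pink look-alike at (207,203). I'll take a second view, closer.

```bash
python3 -m inch '[[-1,2,1,1.6,0,0,0],[-1,2,1,1.6,0,0,0],[-1,2,1,1.6,0,0,0]]'
python3 - <<'E'
from h import *
import pickle
P1=pickle.load(open('P1.pkl','rb'))
s=arm.observe();P=arm.camera_params('wrist');im=arm.snapshot('wrist');cv2.imwrite('pics/d.png',im[:,:,::-1])
d=[x for x in arm.spot_point('arbor_grip','wrist')]
print([(x['p'],x['point']) for x in d])
m=arm.masks_of('arbor','wrist');print([(x['p'],x['bbox']) for x in m])
for x in d: print(tri([(P1,(251.3,125.4)),(P,x['point'])]))
X=[0.4615,.2733,.098];print(proj(P,X))
print(atz(P1,(252.5,120.5),.118))
a=cv2.resize(im[30:230,140:380,::-1],None,fx=3,fy=3,interpolation=2);cv2.imwrite('pics/d2.png',a)
pickle.dump(P,open('P2.pkl','wb'))
E
```

```text
t: 3.55
eef_pos: [0.4622, 0.2433, 0.234]
orientation: [0.0, 0.978, 0.207, -0.0]
force: [0.5, 0.1, 0.6]
opening: 0.093
[(0.89, [184.9, 252.4]), (0.75, [231.0, 168.6])]
[(0.93, [215.0, 146.9, 33.9, 35.2]), (0.64, [170.5, 222.3, 32.9, 43.4])]
(array([0.46478798, 0.27510835, 0.31097531]), [0.0008759966083911555, 0.0008759966083912691])
(array([0.45542038, 0.2713135 , 0.07237569]), [0.00035297944655503916, 0.00035297944655511776])
[229.48188686 167.18369642]
[0.46283157 0.2731331  0.118     ]
```

View pics/d2.png

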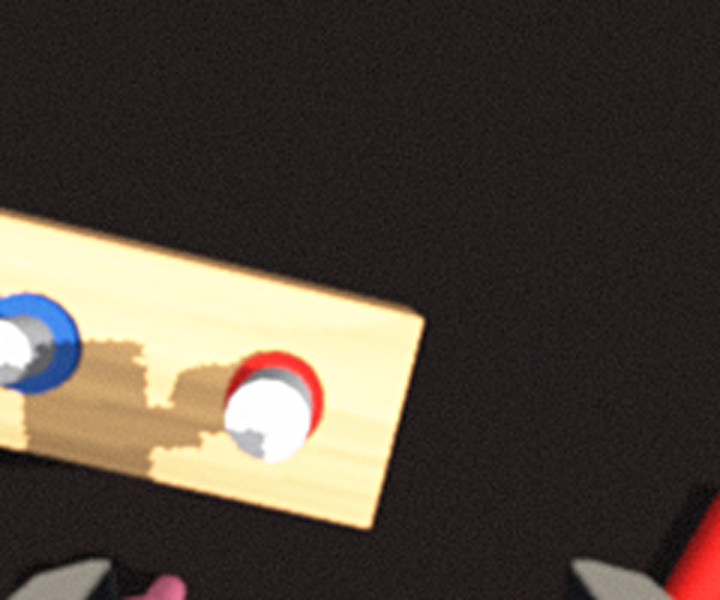

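```bash
python3 - <<'E'
from h import *
import pickle
P1=pickle.load(open('P1.pkl','rb'));P=pickle.load(open('P2.pkl','rb'))
S=arm.camera_params('side');T=arm.camera_params('top')
print(tri([(P1,(252.5,120.5)),(P,(229.3,169))]))
print(atz(P,(229.3,169),.118),atz(T,(138.1,228.9),.118))
print(tri([(P1,(252.5,120.5)),(P,(229.3,169)),(T,(138.1,228.9)),(S,(277.5,273))]))
print(proj(P,[.4605,.2735,.078]))
im=cv2.imread('pics/a_side.png');cv2.imwrite('pics/e.png',cv2.resize(im[255:365,245:350],None,fx=5,fy=5,interpolation=2))
E
```

```text
(array([0.46271942, 0.27289105, 0.11335816]), [0.00020559611247560655, 0.00020559611247562322])
[0.46368564 0.27268677 0.118     ] [0.46082507 0.27017028 0.118     ]
(array([0.46239171, 0.27169981, 0.11739403]), [0.001490615182904847, 0.0015090539225730312, 0.0020521135440155647, 0.0012560329573576088])
[230.34015251 164.82402273]
```

View pics/e.png

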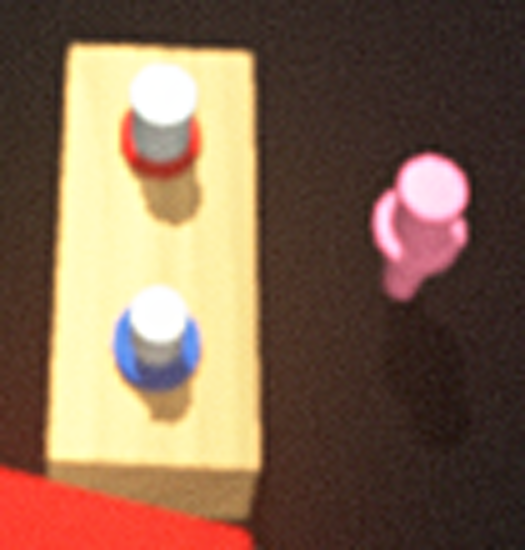

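```bash
python3 -m inch '[[-1,0.49,-1.06,1.5,0,0,0],[-1,0.49,-1.06,3,0,0,0],[-1,0.49,-1.06,4.5,0,0,0],[-1,0.49,-1.06,5.2,0,0,0],[-1,0.49,-1.06,5.76,0,0,0],[-1,0.49,-1.06,5.76,0,0,0]]'
python3 - <<'E'
from h import *
im=arm.snapshot('wrist');cv2.imwrite('pics/f.png',im[:,:,::-1])
E
```

```text
t: 4.45
eef_pos: [0.4625, 0.2732, 0.0902]
orientation: [-0.0, 0.978, 0.208, -0.0]
force: [0.7, -0.6, 0.5]
opening: 0.093
```

View pics/f.png

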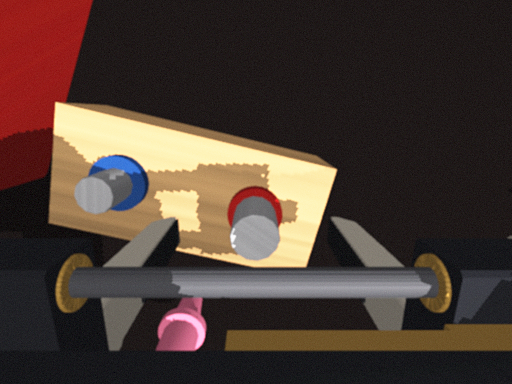

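```bash
python3 - <<'E'
from h import *
P=arm.camera_params('wrist');print(atz(P,(254.5,237),.118),atz(P,(255,213),.078),proj(P,[.4625,.2732,.118]),arm.observe()['eef_pos'])
E
```

```text
[0.46266019 0.27335143 0.118     ] [0.46359525 0.27316853 0.078     ] [254.62326749 237.32441102] [0.46281368 0.27334534 0.09082354]
```

Aligned to within 1 mm, so I'll grip.

```bash
python3 -m inch '[[1,0,0,0,0,0,0],[1,0,0,0,0,0,0],[1,0,0,0,0,0,0],[1,0,0,0,0,0,0],[1,0,0,0,0,0,0],[1,0,0,0,0,0,0]]' 40
```

```text
t: 5.25
eef_pos: [0.4625, 0.2732, 0.0899]
orientation: [-0.0, 0.978, 0.208, -0.0]
force: [0.3, -0.3, 0.7]
opening: 0.0377
```

```bash
python3 -m inch '[[1,0,0,-0.4,0,0,0],[1,0,0,-1.0,0,0,0],[1,0,0,-2,0,0,0],[1,0,0,-3,0,0,0],[1,0,0,-4,0,0,0],[1,0,0,-5,0,0,0],[1,0,0,-5.4,0,0,0],[1,0,0,-5.4,0,0,0]]'
```

```text
t: 6.25
eef_pos: [0.4626, 0.2732, 0.2254]
orientation: [-0.0, 0.978, 0.208, 0.0]
force: [-0.0, 0.2, -3.8]
opening: 0.0283
```

```bash
python3 - <<'E'
from h import *
P=arm.camera_params('wrist');im=arm.snapshot('wrist');print(arm.observe()['opening'],arm.observe()['force'])
cv2.imwrite('pics/g.png',np.hstack([im[150:350,130:400,::-1],arm.snapshot('side')[100:300,200:470,::-1]]).repeat(1,0))
i=cv2.imread('pics/g.png');cv2.imwrite('pics/g.png',cv2.resize(i,(800,296)))
print(proj(P,arm.observe()['eef_pos']))
E
```

```text
0.02799809356899269 [ 0.66150429  0.2607428  -3.43049963]
[254.47174658 219.99934599]
```

View pics/g.png

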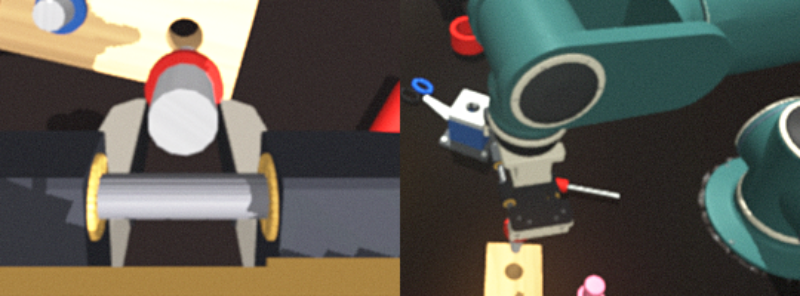

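```bash
cat > ov.py <<'E'
from h import *
import sys
def overlay(im,P,pose,h,fn,box,f):
    # arbor top at TCP + h along -toolz
    R=Rn.from_quat(np.roll(pose['orientation'],-1)).as_matrix();o=np.array(pose['eef_pos'])
    k=cv2.resize(im[box[1]:box[3],box[0]:box[2],::-1],None,fx=f,fy=f,interpolation=2)
    for dz,r,c in((h,.015,(0,255,0)),(h-.040,.020,(255,255,0)),(h-.048,.02,(255,0,255))):
        p=[proj(P,o+R@[r*np.cos(a),r*np.sin(a),-dz]) for a in np.linspace(0,6.3,40)]
        cv2.polylines(k,[((np.array(p)-box[:2])*f).astype(int)],0,c,1)
    cv2.imwrite(fn,k)
E
python3 - <<'E'
from ov import *
s=arm.observe();P=arm.camera_params('wrist');im=arm.snapshot('wrist')
for h in(.027,.020,.016): overlay(im,P,s,h,f'pics/h{int(h*1000)}.png',(190,150,320,280),3)
cv2.imwrite('pics/h.png',np.hstack([cv2.imread(f'pics/h{k}.png') for k in(27,20)]))
print(s['eef_pos'])
E
```

```text
[0.46229418 0.27305572 0.22403065]
```

View pics/h.png

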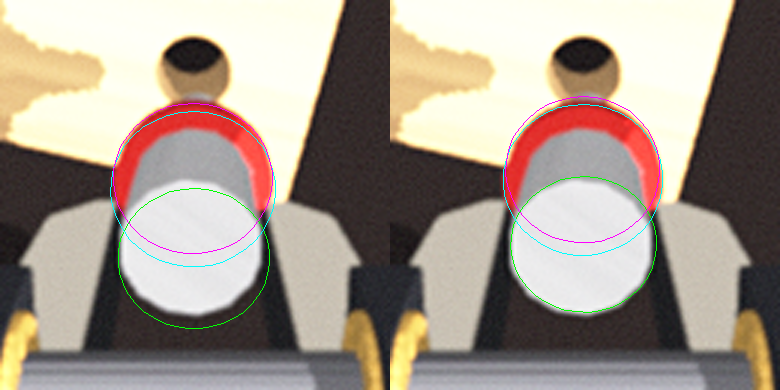

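```bash
python3 - <<'E'
from h import *
T=arm.camera_params('top');S=arm.camera_params('side');print(atz(T,(272,168),.09),atz(S,(250,172),.09))
E
python3 -m inch '[[1,-0.5,2,-1,0,0,0],[1,-1,4,-1,0,0,0],[1,-1.3,6.4,-1,0,0,0],[1,-1.7,8.8,-1,0,0,0],[1,-2.1,11.2,-1,0,0,0],[1,-2.4,13,-1,0,0,0],[1,-2.64,14.2,-1,0,0,0],[1,-2.64,14.2,-1,0,0,0]]'
python3 - <<'E'
from h import *
import pickle
P=arm.camera_params('wrist');im=arm.snapshot('wrist');cv2.imwrite('pics/i.png',im[:,:,::-1]);pickle.dump(P,open('P3.pkl','wb'))
print([(d['p'],d['point']) for d in arm.spot_point('socket_mouth','wrist')],proj(P,[.6078,-.05,.09]))
E
```

```text
[ 0.61374482 -0.04998971  0.09      ] [ 0.61049498 -0.05491883  0.09      ]
t: 7.4
eef_pos: [0.5465, -0.0798, 0.2486]
orientation: [-0.0, 0.978, 0.207, -0.001]
force: [-0.3, 0.5, -2.4]
opening: 0.0283
[(0.76, [256.6, 108.2])] [251.92249456 115.38477374]
```

View pics/i.png

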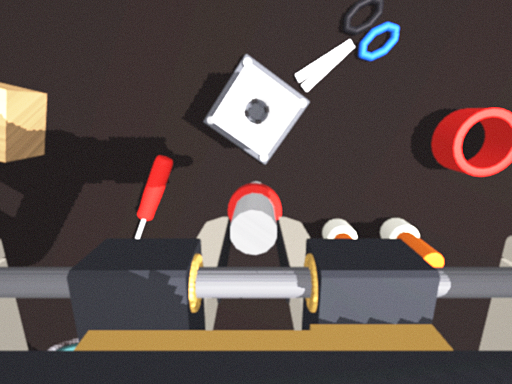

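```bash
python3 -m inch '[[1,0.7,0.2,0,0,0,0],[1,1.2,0.2,0,0,0,0],[1,1.2,0.2,0,0,0,0],[1,1.2,0.2,0,0,0,0]]'
python3 - <<'E'
from h import *
import pickle
P=arm.camera_params('wrist');im=arm.snapshot('wrist');pickle.dump(P,open('P4.pkl','wb'))
P3=pickle.load(open('P3.pkl','rb'));i3=cv2.imread('pics/i.png')
print([(d['p'],d['point']) for d in arm.spot_point('socket_mouth','wrist')])
# mouth centroid: dark blob near predicted inside bright face
def blob(img,uv):
    g=cv2.cvtColor(img,cv2.COLOR_BGR2GRAY);u,v=map(int,uv)
    m=(g<150).astype(np.uint8);n,l,st,ce=cv2.connectedComponentsWithStats(m)
    return [(st[k].tolist(),ce[k].round(1)) for k in range(1,n) if 100<st[k][4]<2000 and abs(ce[k][0]-u)<30 and abs(ce[k][1]-v)<30]
b3=blob(i3,(257,111));b4=blob(im[:,:,::-1].copy(),proj(P,[.613,-.052,.09]));print(b3,b4)
cv2.imwrite('pics/j.png',cv2.resize(im[80:280,150:360,::-1],None,fx=3,fy=3,interpolation=2))
for b,Q in((b3,P3),(b4,P)):
    for x in b: print(atz(Q,x[1],.09))
if b3 and b4: print(tri([(P3,b3[0][1]),(P,b4[0][1])]))
print(arm.observe()['eef_pos'])
E
```

```text
t: 8.0
eef_pos: [0.5758, -0.07, 0.2499]
orientation: [-0.0, 0.978, 0.208, -0.0]
force: [-0.1, -0.6, -3.1]
opening: 0.0282
[(0.9, [256.3, 137.4])]
[([245, 99, 24, 25, 401], array([256.9, 110.9]))] [([243, 127, 23, 23, 362], array([254.5, 137.7]))]
[ 0.61471379 -0.05323636  0.09      ]
[ 0.61498659 -0.053276    0.09      ]
(array([ 0.61476408, -0.05331961,  0.08723241]), [6.38473522949364e-05, 6.384735229490523e-05])
[ 0.575721   -0.07025648  0.2500665 ]
```

View pics/j.png

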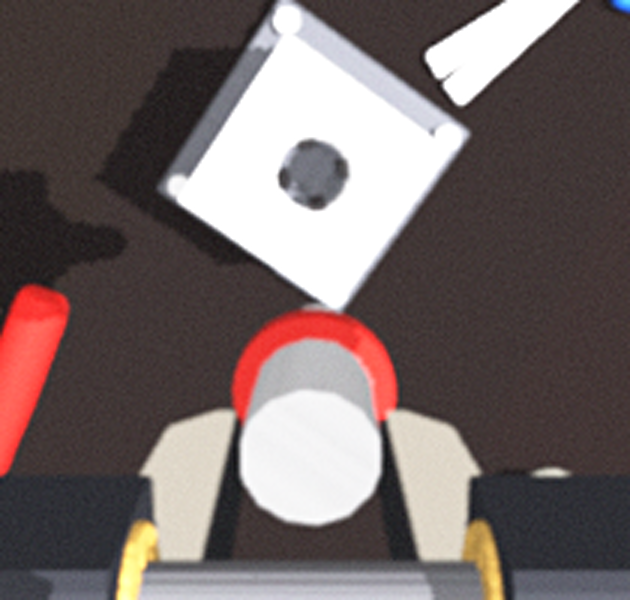

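```bash
python3 -m inch '[[1,0.8,0.02,0,0,0,0],[1,1.71,0.02,0.8,0,0,0],[1,1.71,0.02,1.8,0,0,0],[1,1.71,0.02,2.4,0,0,0],[1,1.71,0.02,2.4,0,0,0]]'
python3 - <<'E'
from ov import *
s=arm.observe();P=arm.camera_params('wrist');im=arm.snapshot('wrist')
k=cv2.resize(im[130:300,160:350,::-1],None,fx=4,fy=4,interpolation=2)
o=np.array(s['eef_pos']);print(o,s['force'])
for c0,r,c in((o+[0,0,.019],.015,(0,255,0)),(o+[0,0,-.021],.02,(255,255,0)),(o+[0,0,-.088],.005,(0,0,255)),(np.array([.6148,-.0533,.09]),.0145,(255,0,255))):
    p=np.array([proj(P,c0+[r*np.cos(a),r*np.sin(a),0]) for a in np.linspace(0,6.3,40)])
    cv2.polylines(k,[((p-[160,130])*4).astype(int)],0,c,1)
cv2.imwrite('pics/k.png',k)
i=arm.snapshot('side');cv2.imwrite('pics/k2.png',cv2.resize(i[130:230,200:320,::-1],None,fx=5,fy=5))
E
```

```text
t: 8.72
eef_pos: [0.6147, -0.0535, 0.1892]
orientation: [-0.0, 0.978, 0.208, -0.001]
force: [-0.2, -0.2, -3.2]
opening: 0.0278
[ 0.61471472 -0.05354385  0.1892328 ] [-0.19980569 -0.22494924 -3.23475475]
```

View pics/k.png

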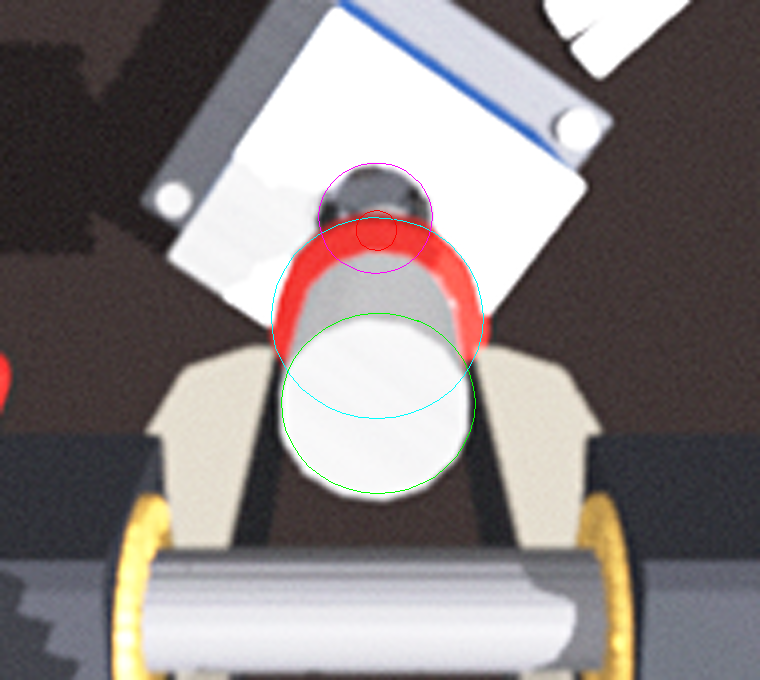

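View pics/k2.png

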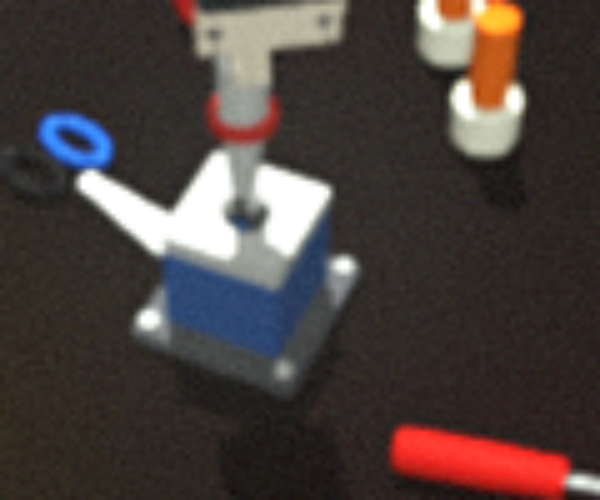

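Over the bore and aligned, so I'll lower the arbor.

```bash
python3 -m inch '[[1,0,0,0.3,0,0,0],[1,0,0,0.6,0,0,0],[1,0,0,0.9,0,0,0],[1,0,0,1.2,0,0,0],[1,0,0,1.4,0,0,0],[1,0,0,1.5,0,0,0]]'; python3 -m inch '[[1,0,0,0.1,0,0,0],[1,0,0,0.2,0,0,0],[1,0,0,0.3,0,0,0],[1,0,0,0.3,0,0,0]]'
```

```text
t: 9.57
eef_pos: [0.6152, -0.0533, 0.1521]
orientation: [-0.0, 0.978, 0.208, -0.0]
force: [-0.7, 1.7, -0.6]
opening: 0.0279
t: 10.07
eef_pos: [0.6152, -0.0534, 0.1446]
orientation: [-0.0, 0.978, 0.208, -0.0]
force: [-1.0, 2.4, -4.0]
opening: 0.028
```

```bash
python3 -m inch '[[1,0,0,0.08,0,0,0],[1,0,0,0.16,0,0,0],[1,0,0,0.16,0,0,0]]';python3 -m inch '[[1,0,0,0.08,0,0,0],[1,0,0,0.16,0,0,0],[1,0,0,0.16,0,0,0]]'
```

```text
t: 10.45
eef_pos: [0.6152, -0.0534, 0.1407]
orientation: [-0.0, 0.978, 0.208, -0.0]
force: [-1.7, 1.6, -3.2]
opening: 0.0284
t: 10.82
eef_pos: [0.6154, -0.0534, 0.137]
orientation: [0.0, 0.978, 0.208, 0.0]
force: [-1.5, 2.5, 1.5]
opening: 0.0284
```

```bash
python3 -m inch '[[1,0,0,0.05,0,0,0],[1,0,0,0.1,0,0,0],[1,0,0,0.1,0,0,0]]'
python3 - <<'E'
from h import *
i=arm.snapshot('side');cv2.imwrite('pics/l.png',cv2.resize(i[130:230,200:320,::-1],None,fx=5,fy=5))
E
```

```text
t: 11.2
eef_pos: [0.6153, -0.0534, 0.1345]
orientation: [-0.0, 0.978, 0.208, 0.0]
force: [-2.3, 3.4, 3.6]
opening: 0.0278
```

View pics/l.png

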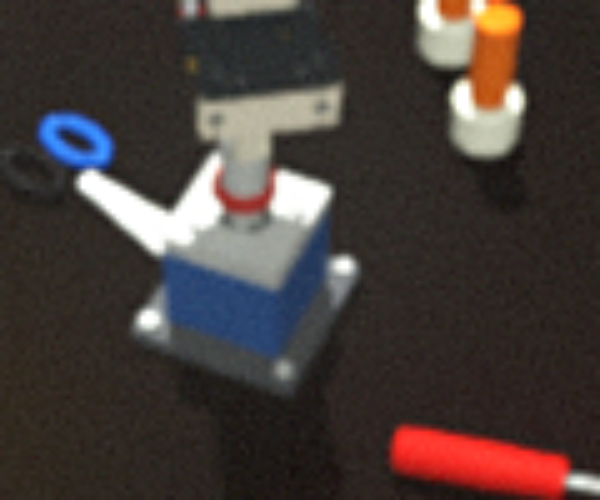

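Seated in the mouth and upright. I'll release and go up.

```bash
python3 -m inch '[[-1,0,0,0,0,0,0],[-1,0,0,0,0,0,0],[-1,0,0,0,0,0,0],[-1,0,0,-0.5,0,0,0],[-1,0,0,-1.5,0,0,0],[-1,0,0,-3,0,0,0],[-1,0,0,-4.6,0,0,0],[-1,0,0,-4.6,0,0,0]]'
python3 - <<'E'
from h import *
i=arm.snapshot('side');w=arm.snapshot('wrist')
cv2.imwrite('pics/m.png',np.hstack([cv2.resize(i[130:230,200:320,::-1],(400,333)),cv2.resize(w[:,:,::-1],(400,333))]))
E
```

```text
t: 12.25
eef_pos: [0.6163, -0.0536, 0.254]
orientation: [0.001, 0.978, 0.208, 0.003]
force: [0.3, 0.3, -1.1]
opening: 0.0925
```

View pics/m.png

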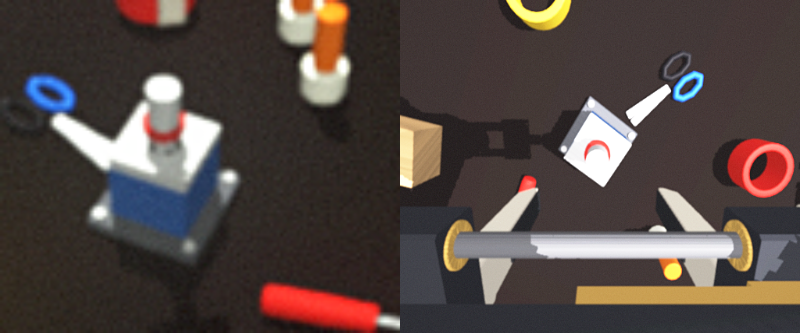

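The arbor stands upright in the socket. Now to knocker A, with the jaws turned so they clear B.

```bash
python3 -m inch '[[-1,-1.2,1,-0.6,0,0,-2],[-1,-3,2.5,-0.6,0,0,-4],[-1,-5,4.2,-0.6,0,0,-6],[-1,-7,6,-0.6,0,0,-8],[-1,-8,7,-0.6,0,0,-10],[-1,-8.8,7.5,-0.6,0,0,-12],[-1,-8.8,7.5,-0.6,0,0,-13.2],[-1,-8.8,7.5,-0.6,0,0,-13.2]]'
python3 - <<'E'
from h import *
import pickle
P=arm.camera_params('wrist');w=arm.snapshot('wrist');cv2.imwrite('pics/n.png',w[:,:,::-1]);pickle.dump(P,open('P5.pkl','wb'))
print([(d['p'],d['point']) for d in arm.spot_point('knocker_grip','wrist')],arm.observe()['q'])
E
```

```text
t: 13.35
eef_pos: [0.4902, -0.3142, 0.2634]
orientation: [-0.001, 0.708, 0.707, -0.0]
force: [0.9, -0.7, -0.4]
opening: 0.0933
[(0.67, [284.4, 182.0]), (0.57, [259.8, 118.0])] [-6.13075769e-01 -9.44482542e-02  1.55507932e+00  2.54373227e-05
  1.68195570e+00 -6.10602884e-01]
```

View pics/n.png

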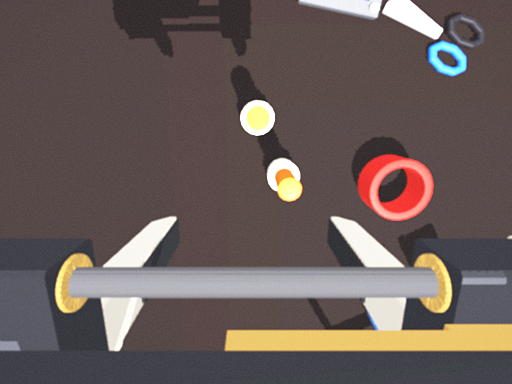

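Two knockers at (257,118) and (287,182). The upper-left one, (257,118), is A, nearest to the base, and there is no third on the robot's side. I'll take a second view closer.

```bash
python3 -m inch '[[-1,0.8,0,0.8,0,0,0],[-1,1.4,0,1.6,0,0,0],[-1,1.4,0,1.6,0,0,0],[-1,1.4,0,1.6,0,0,0]]'
python3 - <<'E'
from h import *
import pickle
P=arm.camera_params('wrist');w=arm.snapshot('wrist');cv2.imwrite('pics/o.png',w[:,:,::-1]);P5=pickle.load(open('P5.pkl','rb'))
def orange(img,uv):
    h=cv2.cvtColor(img,cv2.COLOR_BGR2HSV);m=cv2.inRange(h,(8,120,200),(35,255,255))
    n,l,st,ce=cv2.connectedComponentsWithStats(m)
    return [(st[k].tolist(),ce[k].round(1)) for k in range(1,n) if st[k][4]>100 and st[k][1]<240]
for f,Q in(('n',P5),('o',P)):
    for b in orange(cv2.imread(f'pics/{f}.png'),0): print(f,b,atz(Q,b[1],.105))
print(arm.observe()['eef_pos'])
cv2.imwrite('pics/o2.png',cv2.resize(w[60:300,170:370,::-1],None,fx=2.5,fy=2.5))
E
```

```text
t: 13.95
eef_pos: [0.4908, -0.2794, 0.2253]
orientation: [0.0, 0.707, 0.707, 0.0]
force: [-0.3, -0.2, 0.4]
opening: 0.0931
n ([275, 169, 27, 33, 284], array([285.3, 180.9])) [ 0.5290956 -0.3228814  0.105    ]
o ([245, 135, 27, 32, 229], array([255.2, 149.2])) [ 0.49270263 -0.24472866  0.105     ]
o ([276, 199, 30, 41, 472], array([287. , 214.5])) [ 0.528628   -0.31820045  0.105     ]
[ 0.49085185 -0.27963592  0.22542157]
```

View pics/o2.png

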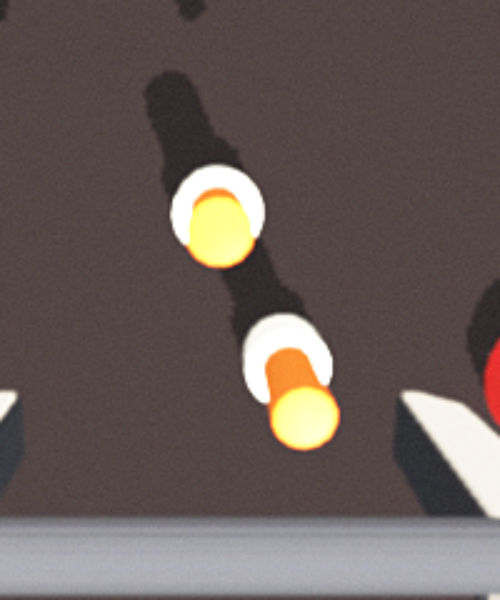

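```bash
python3 - <<'E'
from h import *
import pickle
P=arm.camera_params('wrist');P5=pickle.load(open('P5.pkl','rb'))
print(atz(P,(258.4,152),.105),atz(P,(257.2,145),.034),atz(P5,(257.5,118),.105),tri([(P,(258.4,152)),(P5,(257.5,118))]))
im=cv2.imread('pics/n.png');cv2.imwrite('pics/n2.png',cv2.resize(im[80:220,220:340],None,fx=4,fy=4))
E
```

```text
[ 0.49617704 -0.2479376   0.105     ] [ 0.49599301 -0.24816673  0.034     ] [ 0.49475264 -0.24780479  0.105     ] (array([ 0.49543566, -0.24774589,  0.10670176]), [0.0007081128435814346, 0.000708112843581456])
```

View pics/n2.png

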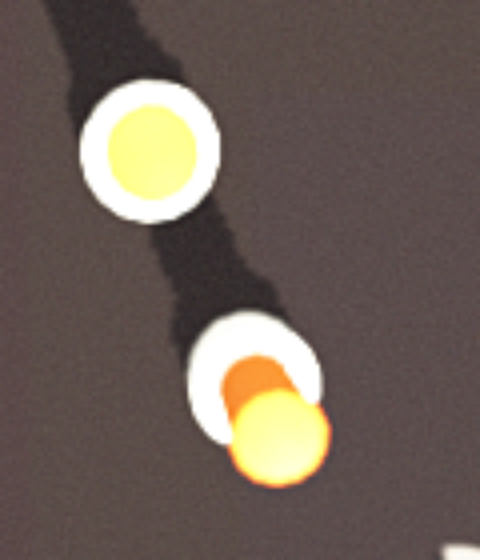

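```bash
python3 -m inch '[[-1,1.26,0.2,0.8,0,0,0],[-1,1.26,0.2,2.4,0,0,0],[-1,1.26,0.2,4,0,0,0],[-1,1.26,0.2,5.4,0,0,0],[-1,1.26,0.2,6.3,0,0,0],[-1,1.26,0.2,6.62,0,0,0],[-1,1.26,0.2,6.62,0,0,0]]'
python3 - <<'E'
from h import *
P=arm.camera_params('wrist');s=arm.observe();w=arm.snapshot('wrist');cv2.imwrite('pics/q.png',w[:,:,::-1])
print(s['eef_pos'],proj(P,[s['eef_pos'][0],s['eef_pos'][1],.105]))
E
```

```text
t: 14.88
eef_pos: [0.4958, -0.248, 0.0595]
orientation: [0.0, 0.707, 0.707, 0.0]
force: [-0.1, 0.2, -0.0]
opening: 0.093
[ 0.49582571 -0.24803712  0.05953392] [254.20699328 252.85628996]
```

View pics/q.png

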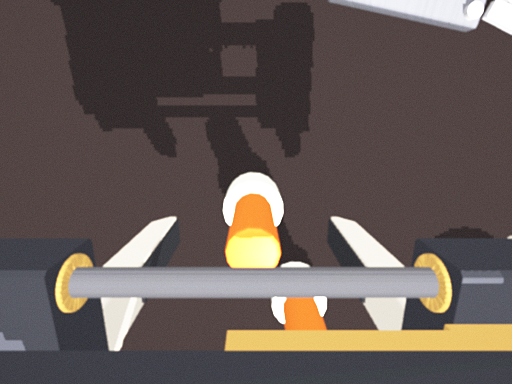

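The handle top is at (253,252), centred. I'll grip at 60 N, with more time to close.

```bash
python3 -m inch '[[1,0,0,0,0,0,0],[1,0,0,0,0,0,0],[1,0,0,0,0,0,0],[1,0,0,0,0,0,0],[1,0,0,0,0,0,0],[1,0,0,0,0,0,0],[1,0,0,0,0,0,0],[1,0,0,0,0,0,0],[1,0,0,0,0,0,0],[1,0,0,0,0,0,0]]' 60
```

```text
t: 16.18
eef_pos: [0.4956, -0.2477, 0.059]
orientation: [0.0, 0.707, 0.707, 0.0]
force: [0.3, 0.2, -1.0]
opening: 0.0289
```

```bash
python3 -m inch '[[1,0,0,-0.6,0,0,0],[1,0,0,-2,0,0,0],[1,0,0,-4,0,0,0],[1,0.4,0.4,-6,0,0,0],[1,1.6,1.6,-8,0,0,0],[1,3,3,-8.84,0,0,0],[1,4.4,4,-8.84,0,0,0],[1,5.2,4.78,-8.84,0,0,0],[1,5.2,4.78,-8.84,0,0,0],[1,5.2,4.78,-8.84,0,0,0]]'
python3 - <<'E'
from h import *
P=arm.camera_params('wrist');s=arm.observe();w=arm.snapshot('wrist');cv2.imwrite('pics/r.png',w[:,:,::-1])
print(s['eef_pos'],s['force'],proj(P,[.6148,-.0533,.154]),proj(P,[.6148,-.0533,.09]))
E
```

```text
t: 17.42
eef_pos: [0.6147, -0.118, 0.2803]
orientation: [0.0, 0.707, 0.707, -0.0]
force: [-0.6, -0.3, -2.6]
opening: 0.029
[ 0.61471766 -0.11801341  0.28033561] [-0.60222828 -0.34934305 -2.64647677] [253.61442173 120.05558733] [253.50074744 118.88751671]
```

View pics/r.png

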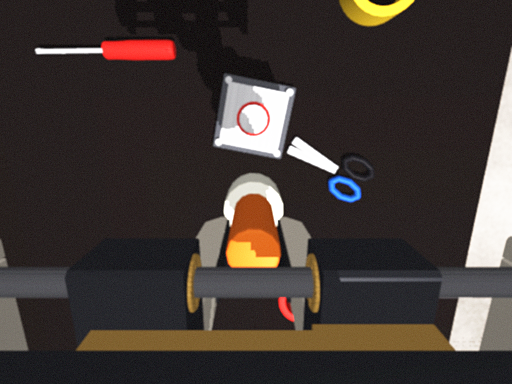

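The knocker is held upright, and the arbor is upright at (253,119) as predicted. I'll go above it.

```bash
python3 -m inch '[[1,0.9,0,0,0,0,0],[1,1.9,0,0.5,0,0,0],[1,2.59,0,1.2,0,0,0],[1,2.59,0,1.8,0,0,0],[1,2.59,0,1.8,0,0,0]]'; python3 -m inch '[[1,0,0,0.1,0,0,0],[1,0,0,0.2,0,0,0],[1,0,0,0.3,0,0,0],[1,0,0,0.4,0,0,0],[1,0,0,0.5,0,0,0],[1,0,0,0.5,0,0,0]]'
python3 - <<'E'
from h import *
i=arm.snapshot('side');cv2.imwrite('pics/s.png',cv2.resize(i[120:230,200:320,::-1],None,fx=5,fy=5))
E
```

```text
t: 18.1
eef_pos: [0.6145, -0.0531, 0.2332]
orientation: [-0.001, 0.707, 0.707, -0.001]
force: [-1.0, 0.0, -3.5]
opening: 0.0291
t: 18.85
eef_pos: [0.615, -0.0529, 0.2222]
orientation: [-0.0, 0.707, 0.707, -0.0]
force: [-0.0, -0.9, -3.1]
opening: 0.0289
```

View pics/s.png

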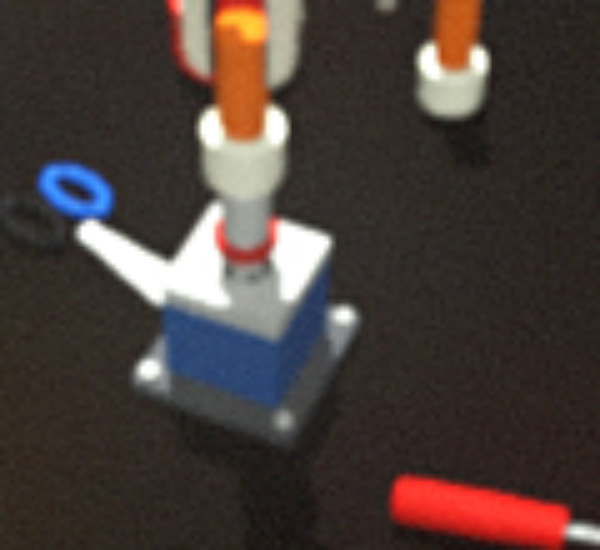

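```bash
python3 -m inch '[[1,0,0,0.06,0,0,0],[1,0,0,0.12,0,0,0],[1,0,0,0.18,0,0,0],[1,0,0,0.24,0,0,0]]'|grep -E 'pos|force'; python3 -m inch '[[1,0,0,0.05,0,0,0],[1,0,0,0.1,0,0,0]]'|grep -E 'pos|force';
```

```text
eef_pos: [0.6151, -0.053, 0.2163]
force: [-0.7, 0.2, -2.7]
eef_pos: [0.6152, -0.053, 0.2142]
force: [0.5, 0.1, 1.2]
```

Contact at about 0.2145. I'll go on in 1 mm steps.

```bash
python3 -m inch '[[1,0,0,0.04,0,0,0]]'|grep -E 'pos|force'; python3 -m inch '[[1,0,0,0.04,0,0,0]]'|grep -E 'pos|force'
```

```text
eef_pos: [0.6153, -0.053, 0.2134]
force: [0.8, -0.2, 0.2]
eef_pos: [0.6152, -0.053, 0.2123]
force: [0.0, -1.2, 0.5]
```

```bash
python3 -m inch '[[1,0,0,0.04,0,0,0]]'|grep -E 'pos|force';
```

```text
eef_pos: [0.6152, -0.0529, 0.2112]
force: [0.3, -0.1, 1.6]
```

Sliding against about 4 N.

```bash
python3 -m inch '[[1,0,0,0.05,0,0,0]]'|grep -E 'pos|force'; python3 -m inch '[[1,0,0,0.05,0,0,0]]'|grep -E 'pos|force'
```

```text
eef_pos: [0.6152, -0.0529, 0.2098]
force: [0.1, -0.1, 2.3]
eef_pos: [0.6152, -0.0529, 0.2085]
force: [0.3, -0.6, 3.0]
```

```bash
python3 -m inch '[[1,0,0,0.05,0,0,0]]'|grep -E 'pos|force'
```

```text
eef_pos: [0.6151, -0.053, 0.2072]
force: [0.2, -1.1, 1.7]
```

```bash
python3 -m inch '[[1,0,0,0.05,0,0,0]]'|grep -E 'pos|force'
```

```text
eef_pos: [0.6151, -0.0529, 0.206]
force: [1.5, 0.1, 4.1]
```

```bash
python3 -m inch '[[1,0,0,0.04,0,0,0]]'|grep -E 'pos|force'; python3 -m inch '[[1,0,0,0.04,0,0,0]]'|grep -E 'pos|force'
```

```text
eef_pos: [0.6152, -0.053, 0.2051]
force: [1.6, -1.0, 5.4]
eef_pos: [0.6152, -0.053, 0.2044]
force: [-0.3, 0.0, 7.6]
```

```bash
python3 -m inch '[[1,0,0,0.04,0,0,0]]'|grep -E 'pos|force'
```

```text
eef_pos: [0.6153, -0.053, 0.2039]
force: [-0.7, -1.0, 11.2]
```

```bash
python3 -m inch '[[1,0,0,0.04,0,0,0]]'|grep -E 'pos|force'
```

```text
eef_pos: [0.6154, -0.053, 0.2033]
force: [-2.3, -0.6, 15.5]
```

```bash
python3 -m inch '[[1,0,0,0.02,0,0,0]]'|grep -E 't:|pos|force'
```

```text
t: 21.15
eef_pos: [0.6155, -0.0531, 0.2032]
force: [-2.3, -0.3, 16.8]
```

```bash
python3 -m inch '[[1,0,0,0.03,0,0,0]]'|grep -E 't:|pos|force'
```

```text
t: 21.28
eef_pos: [0.6156, -0.0531, 0.2028]
force: [-2.6, -0.8, 20.2]
```

```bash
python3 -m inch '[[1,0,0,0.02,0,0,0]]'|grep -E 't:|pos|force'
```

```text
t: 21.4
eef_pos: [0.6156, -0.053, 0.2026]
force: [-2.0, 0.1, 21.9]
```

About 25 N on the head. I'll hold briefly, lift off, and tap twice more.

```bash
python3 -m inch '[[1,0,0,0,0,0,0]]'|grep -E 't:|pos|force'; python3 -m inch '[[1,0,0,-0.1,0,0,0],[1,0,0,-0.2,0,0,0],[1,0,0,-0.24,0,0,0],[1,0,0,-0.24,0,0,0]]'|grep -E 't:|pos|force'
python3 - <<'E'
from h import *
i=arm.snapshot('side');cv2.imwrite('pics/t.png',cv2.resize(i[120:230,200:320,::-1],None,fx=5,fy=5))
E
```

```text
t: 21.52
eef_pos: [0.6156, -0.0531, 0.2026]
force: [-1.8, -0.7, 19.9]
t: 22.02
eef_pos: [0.615, -0.0529, 0.2058]
force: [-0.1, -0.1, -3.8]
```

View pics/t.png

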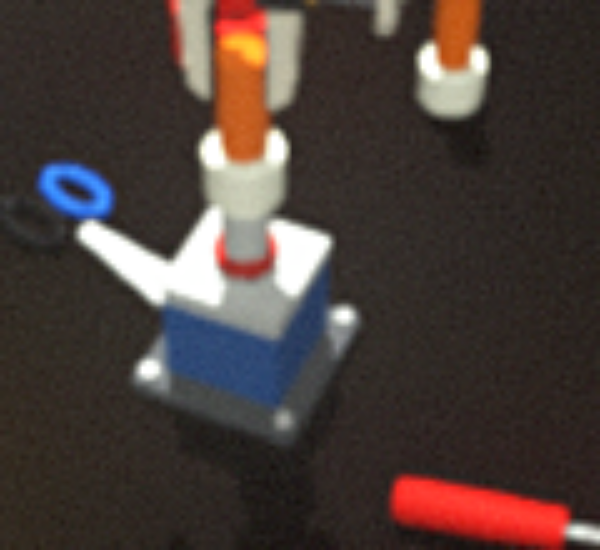

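```bash
python3 -m inch '[[1,0,0,0.06,0,0,0],[1,0,0,0.12,0,0,0],[1,0,0,0.16,0,0,0],[1,0,0,0.2,0,0,0]]'|grep -E 't:|pos|force'
```

```text
t: 22.58
eef_pos: [0.6154, -0.053, 0.2027]
force: [-3.2, 0.5, 13.9]
```

```bash
python3 -m inch '[[1,0,0,0.03,0,0,0]]'|grep -E 't:|pos|force'
```

```text
t: 22.7
eef_pos: [0.6155, -0.053, 0.2026]
force: [-3.4, 1.0, 17.1]
```

```bash
python3 -m inch '[[1,0,0,0.03,0,0,0]]'|grep -E 't:|pos|force'
```

```text
t: 22.82
eef_pos: [0.6156, -0.053, 0.2026]
force: [-4.6, 0.6, 21.2]
```

```bash
python3 -m inch '[[1,0,0,0.015,0,0,0]]'|grep -E 't:|pos|force'
```

```text
t: 22.95
eef_pos: [0.6157, -0.0531, 0.2026]
force: [-4.5, -0.0, 22.2]
```

The position doesn't move as the force rises, so the taper is jammed. One more tap to confirm.

```bash
python3 -m inch '[[1,0,0,0,0,0,0],[1,0,0,-0.1,0,0,0],[1,0,0,-0.2,0,0,0],[1,0,0,-0.24,0,0,0],[1,0,0,-0.24,0,0,0]]'|grep -E 't:|pos|force'; python3 -m inch '[[1,0,0,0.06,0,0,0],[1,0,0,0.12,0,0,0],[1,0,0,0.16,0,0,0],[1,0,0,0.2,0,0,0]]'|grep -E 't:|pos|force'
```

```text
t: 23.58
eef_pos: [0.6151, -0.0529, 0.205]
force: [-0.4, -0.0, -3.6]
t: 24.08
eef_pos: [0.6155, -0.053, 0.2026]
force: [-4.6, 0.4, 18.2]
```

```bash
python3 -m inch '[[1,0,0,0.035,0,0,0]]'|grep -E 't:|pos|force'
```

```text
t: 24.2
eef_pos: [0.6156, -0.0531, 0.2025]
force: [-4.9, -0.0, 22.6]
```

```bash
python3 -m inch '[[1,0,0,0,0,0,0],[1,0,0,-0.15,0,0,0],[1,0,0,-0.5,0,0,0],[1,0,0,-1.5,0,0,0],[1,0,0,-2.8,0,0,0],[1,-1.5,0,-3,0,0,0],[1,-2.6,0,-3,0,0,0],[1,-2.6,0,-3,0,0,0]]'
python3 - <<'E'
from h import *
P=arm.camera_params('wrist');s=arm.observe();w=arm.snapshot('wrist');i=arm.snapshot('side')
cv2.imwrite('pics/u.png',np.hstack([cv2.resize(i[120:230,200:320,::-1],(400,367)),cv2.resize(w[60:320,110:393,::-1],(400,367))]))
print(s['eef_pos'],proj(P,[.6148,-.0533,.143]))
E
```

```text
t: 25.2
eef_pos: [0.615, -0.1194, 0.2742]
orientation: [-0.0, 0.708, 0.706, -0.0]
force: [-0.2, 0.3, -4.2]
opening: 0.0287
[ 0.61496921 -0.11940544  0.27423807] [253.29703835 118.59394846]
```

View pics/u.png

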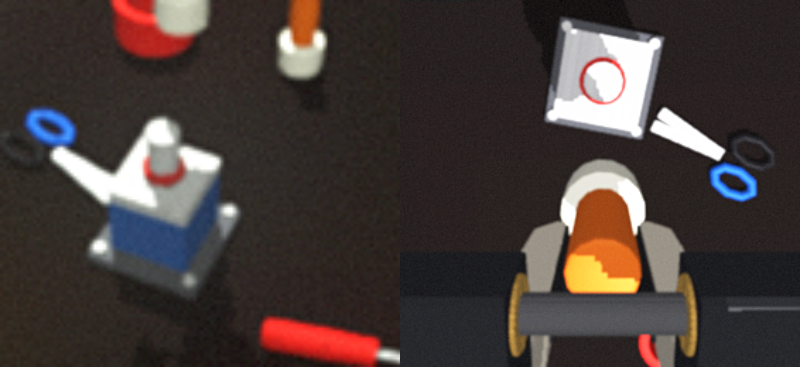

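The arbor is seated upright. I'll take the knocker back to its original spot.

```bash
python3 -m inch '[[1,-1.5,-1.4,0,0,0,0],[1,-3,-2.8,0,0,0,0],[1,-4.4,-4.1,0,0,0,0],[1,-5.14,-4.77,1,0,0,0],[1,-5.14,-4.77,3,0,0,0],[1,-5.14,-4.77,5,0,0,0],[1,-5.14,-4.77,6.6,0,0,0],[1,-5.14,-4.77,7.6,0,0,0],[1,-5.14,-4.77,8.1,0,0,0],[1,-5.14,-4.77,8.1,0,0,0]]'
python3 - <<'E'
from h import *
i=arm.snapshot('side');cv2.imwrite('pics/v.png',cv2.resize(i[90:180,260:350,::-1],(500,500)))
E
```

```text
t: 26.55
eef_pos: [0.4959, -0.246, 0.0718]
orientation: [-0.0, 0.707, 0.707, -0.0]
force: [-0.0, 0.5, -3.7]
opening: 0.0292
```

View pics/v.png

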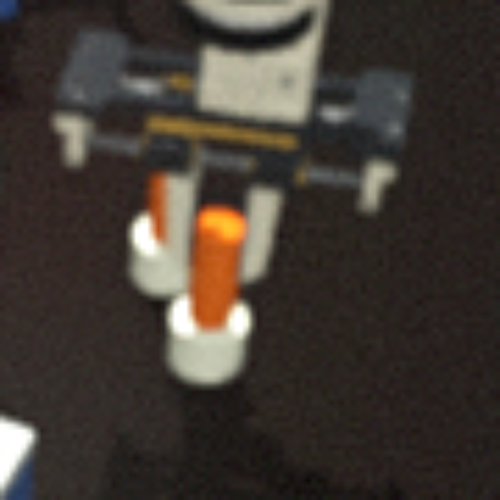

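```bash
python3 -m inch '[[1,0,0,0.1,0,0,0],[1,0,0,0.2,0,0,0],[1,0,0,0.3,0,0,0],[1,0,0,0.36,0,0,0],[1,0,0,0.4,0,0,0]]'|grep -E 'pos|force'; python3 -m inch '[[1,0,0,0.04,0,0,0]]'|grep -E 'pos|force'
```

```text
eef_pos: [0.4958, -0.2464, 0.0619]
force: [0.6, 0.2, -3.8]
eef_pos: [0.4958, -0.2465, 0.0609]
force: [0.4, 0.5, -4.0]
```

```bash
python3 -m inch '[[1,0,0,0.04,0,0,0]]'|grep -E 'pos|force'
```

```text
eef_pos: [0.4958, -0.2464, 0.0599]
force: [-1.2, -0.0, -2.9]
```

```bash
python3 -m inch '[[1,0,0,0.04,0,0,0],[1,0,0,0.04,0,0,0]]'|grep -E 'pos|force'
```

```text
eef_pos: [0.4958, -0.2464, 0.0589]
force: [0.3, 0.1, -3.8]
```

```bash
python3 -m inch '[[1,0,0,0.03,0,0,0],[1,0,0,0.03,0,0,0]]'|grep -E 'pos|force'
```

```text
eef_pos: [0.496, -0.2465, 0.0589]
force: [-3.8, 1.5, 5.5]
```

```bash
python3 -m inch '[[1,0,0,0.03,0,0,0],[1,0,0,0.03,0,0,0]]'|grep -E 'pos|force'
```

```text
eef_pos: [0.4961, -0.2466, 0.0589]
force: [-6.9, 2.3, 12.9]
```

Firmly on the bench. I'll ease back by 0.03, open and retreat straight up.

```bash
python3 -m inch '[[1,0,0,-0.04,0,0,0],[-1,0,0,-0.04,0,0,0],[-1,0,0,-0.04,0,0,0],[-1,0,0,-0.04,0,0,0],[-1,0,0,-0.04,0,0,0],[-1,0,0,-0.04,0,0,0],[-1,0,0,-0.04,0,0,0],[-1,0,0,-0.5,0,0,0],[-1,0,0,-1.5,0,0,0],[-1,0,0,-3,0,0,0]]'; python3 -m inch '[[-1,0,0,-2,0,0,0],[-1,-1,0,-4,0,0,0],[-1,-2.5,0,-5,0,0,0],[-1,-4,-1,-5,0,0,0],[-1,-4,-1,-5,0,0,0],[-1,-4,-1,-5,0,0,0]]'
python3 - <<'E'
from h import *
for c in('side','top','wrist'): cv2.imwrite(f'pics/z_{c}.png',arm.snapshot(c)[:,:,::-1])
a=cv2.imread('pics/z_side.png');b=cv2.imread('pics/z_top.png')
cv2.imwrite('pics/z.png',np.hstack([cv2.resize(a[100:230,200:330],(400,400)),cv2.resize(b[100:240,230:410],(400,311),).copy() if 0 else cv2.resize(b,(400,400))]))
E
```

```text
t: 29.48
eef_pos: [0.4955, -0.2462, 0.1333]
orientation: [-0.001, 0.707, 0.707, -0.0]
force: [0.8, -0.0, -0.0]
opening: 0.0928
t: 30.22
eef_pos: [0.4709, -0.3462, 0.2579]
orientation: [0.0, 0.707, 0.707, 0.0]
force: [0.5, -0.3, -0.6]
opening: 0.0933
```

View pics/z.png

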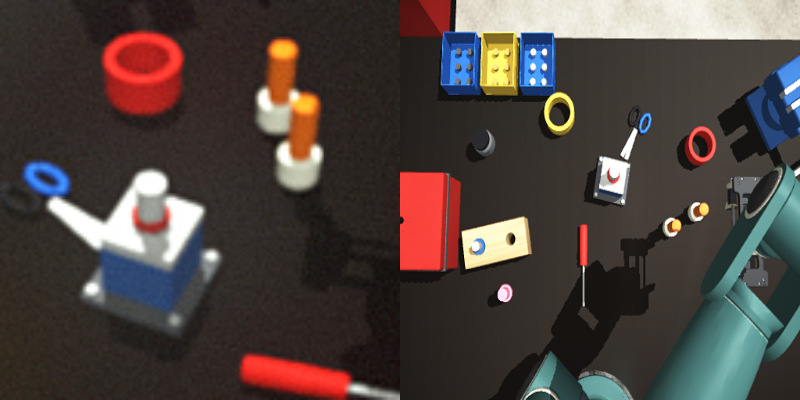

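View pics/z_wrist.png

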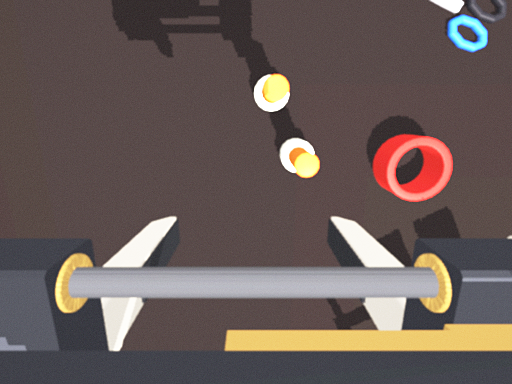

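```bash
python3 - <<'E'
from h import *
P=arm.camera_params('wrist');print(proj(P,[.4958,-.2463,.105]),proj(P,[.4958,-.2463,.034]))
print(arm.sign_off())
E
```

```text
[275.62239525  87.50631271] [271.5761443   92.08673688]
the job is handed in; nothing more can be done
None
```

I put the red-collared arbor in the socket, tapped it until it jammed, and stood the knocker back upright on the bench. The job was handed in at about 30 s of the 72 s allowed.

- **Arbor:** I took it from the rack, lowered it shank-down into the bore and let go; it stayed upright. The jaws closed late, so it was gripped about 7 mm higher on its head than planned. I measured that in the pictures and allowed for it.
- **Tapping:** I used the knocker nearest the base and gave three slow taps. Each peaked at about 25–26 N on the head, after adding back the knocker's weight of about 3.5 N. On the first tap the arbor slid about 10 mm before the force rose. On the second and third it did not move, about 0.1 mm at most, so I judged it locked by force. The jaws themselves cannot be seen.
- **Knocker:** It is back within about 2 mm of where it started and released. It did not slip in the grip, and I pressed it onto the bench with about 17 N before letting go.
- **Last checks:** In the final pictures the arbor and both knockers stand upright. The handle top and head of the one used appear within 1 pixel of where an upright knocker should. The spare, the pink look-alike and everything else look unmoved.
- **Side force:** A sideways force of about 5 N showed during the later taps, and up to 7 N when I set the knocker down. Neither shifted anything.

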